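Jack up the stencil frame and hold it

TASK

Set the lever jack on the table with its saddle centred under the round, ring-marked lift pad at the front of the wooden stencil frame, with the handle still up. Then pump the handle twice: push it fully down so that the frame rises, let it come all the way back up, push it fully down again, and finish while holding the handle fully down so that the jack alone keeps the frame raised. Do not touch the frame yourself, and leave everything else on the table where it stands.

Things in the scene. Friction and masses are not known exactly. Their poses are not given: they have to be found in the camera images.
- jack_grip (a point): Lever jack, grasp centre between its two upright steel cheek plates, 62 mm above the jack's underside. Cheeks: together 44 mm wide along the jack's y, 40 mm long along its x, tops 85 mm above the underside, 77 mm of them above the base plate: pinch them across y from above. Axes are the jack's: x points to the saddle end, z up.
- jack: Lever jack (loose, about 0.85 kg, balanced near its cheeks): dark steel base plate 225 mm long (130 mm behind to 95 mm ahead of the pivot), 70 mm wide, 8 mm thick, with the lever pivoted between two upright cheeks. Origin: on the underside, straight below the lever's pivot; the pivot is 50 mm above it. x points along the base to the saddle end, the handle is at the -x end.
- saddle (a point): Centre of the jack's saddle, a 30 mm steel ball head with a dark collar at the short end of the lever, 75 mm from the pivot. At rest it lies 72 mm ahead (+x) of the pivot, its centre 30 mm and its top 45 mm above the table; the full stroke raises it 41 mm. Its turning with the lever does not matter.
- handle_bar (a point): Centre of the handle, a black cross bar (20 mm thick, 80 mm long across the jack's y) on the long end of the lever, 145 mm from the pivot. At rest it lies 118 mm behind (-x) the pivot at 134 mm height; fully down 145 mm behind it at 60 mm height; it follows a circle about the pivot.
- lever (a joint): Jack lever angle in rad: 0 at rest (handle up, saddle low), 0.55 at its stop (handle fully down, saddle high). A spring and the load push it back to 0 as soon as the handle is let go; holding it fully down under load takes 5 to 10 N at the bar.
- lift_point (a point): The marked lift point: centre of the underside of the round steel lift pad (60 mm across, 6 mm thick, ring mark on its top) on a clamp at some place along the frame's front rail. The underside is 58 mm above the table when the frame lies down, with free space below it back to the bed's front face 45 mm farther. x points level and square into the frame (away from the robot), z up. The two square 36 mm tabs at the frame's corners are not lift points.
- frame: Wooden stencil frame, 260 x 360 mm, 24 mm thick, about 1 kg, lying on a fixed plywood printing bed and hinged along the bed's far edge. Origin: middle of its front edge (above the bed's front face), half-way up its thickness, 61 mm above the table; the hinge line is 266 mm farther along x; x points away from the robot. Front rail top is 73 mm above the table, clamp top 92 mm.
- tub_left: Bystander: white tub with brushes, 72 mm wide, 85 mm high (brushes to 170 mm). Origin at its underside.
- tub_right: Bystander: white tub with three brushes, 72 mm wide, 85 mm high (brushes to 180 mm). Origin at its underside.
- tin: Bystander: ribbed tin can with a yellow band, 100 mm wide, 122 mm high. Origin at its underside.
- pigment_jar: Bystander: low lidded jar, 56 mm wide, 58 mm high, between the jack's starting place and the frame. Origin at its underside.
- glue: Bystander: white glue bottle, 52 mm wide, 150 mm high. Origin at its underside.
- tape: Bystander: roll of paper tape lying flat, 84 mm wide, 22 mm high. Origin at its underside.
- brayer: Bystander: hand ink roller lying down, rubber roller 32 mm thick and 90 mm long, wooden handle to its -x, 160 mm long in all. Origin under the roller's middle.
Things that resemble listed ones, but are neither listed nor needed, are in the scene too. There is more than one size of the jack; the job needs the larger.

How it is judged:
By the outcome, as a careful person would: the job done as asked, in the order asked, and still so for the second after the job is handed in, while the arm keeps its last pose, push and grip.
It also fails if it takes over 56 s, if anything falls off the work surface, if the arm or the gripper's body presses on something with over 40 N, if the wrist force passes 120 N, or if a joint passes its speed limit or range.

ROBOT

A 6-joint arm with a two-finger parallel gripper is mounted at the origin on the work surface. World frame = base frame: x ahead of the robot, y to its left, z up, the work surface at z = 0. Lengths are in m, angles in rad, forces in N, time in s.
With the tool pointing down it reaches from about 0.375 to 0.9 m from the base axis. Payload 3.1 kg.
Tool frame: the origin (TCP) lies midway between the tips of the shut fingers; the grasp point (between the pads) lies 19 mm behind it (pinch_z is the distance from the TCP to the grasp point, in m); z points along the fingers, y is the line along which they close (so a half turn about z gives the same grasp; the last joint's range is limited). The gripper opens to 85 mm and grips with 20 to 120 N. Pads are 22 mm wide; open, the fingers measure 114 mm over their backs; the gripper's body (76 mm by 85 mm) begins 54 mm behind the grasp point. The pads swing forward as they close: fully open they stand 13 mm farther back than shut.
Start: joints at [-1.456, 0.527, 1.433, -0, 1.181, -0.178], TCP at [0.18, -0.598, 0.231] pointing down, gripper open.
Joint ranges: [-3.08, 3.08], [-0.75, 2.2], [0.22, 2.44], [-1.43, 4.57], [0, 2.65], [-2.85, 2.85]. Speed limits (rad/s): [2.79, 2.79, 3.14, 3.14, 3.14, 3.14].

INTERFACE

Orientations are given as a unit quaternion [x, y, z, w].
In Python, from station import sense, snapshot, camera_params, sign_off, pinch_z gives the robot as it stands. The module is installed in compiled form; this text tells all that it offers.
- The arm moves only by the shell command python3 -m handwheel 'ROWS' [FORCE]. ROWS is JSON, a list that holds one entry, the list of rows, each a list of 7 numbers: the turn, a rotation vector about the tool's x, y, z in degrees, then the shift along the tool's x, y, z in m, then the opening, from 0 (shut) to 1 (fully open). A call has 1 to 20 rows; each row shifts and turns the commanded pose from where the row before left it, along the tool's axes as they then stand; what a row does not reach is not made up. A row lasts 1/8 s, in which the tool goes at most 62.5 mm and 10.7 degrees, less where a joint would pass 70% of its speed; a pose out of reach is approached as far as the arm can. A call with a gripper value outside its range is refused whole. The fingers move at their own pace and stop on an object; FORCE is the grip in N (left out, the last holds). Time passes only in rows, so rows that do not move let the fingers close. It gives the time, the measured TCP pose, the force, the opening and the grip force at its end, in the units of the state.
- sense(): the state, without advancing time (a new reading comes with each control period).
- snapshot(name): name is "scene" or "top" or "wrist"; returns the picture (400x640x3 uint8, red, green, blue); there is no depth.
- camera_params(name): a dict with "fx", "fy", "cx", "cy" (pixels), "k1" (the pictures are not rectified: a ray, as slopes to the right and down, at radius r is drawn at 1 + k1 r^2 times it, then the intrinsics apply), "world_to_cam" (4x4, takes a point from world to camera coordinates); the wrist camera has in their place "mount" (4x4, takes a point from camera to tool coordinates, whose origin is the TCP and whose axes are the flange's). Camera axes: x right, y down, z forward; pixel columns grow to the right and rows downward; lengths in m; the calibration is good to about 2 mm. A picture is of the moment at which its call begins: read the wrist's pose just before it. camera_params takes no time and is no camera call.
- sign_off(): hands the job in; it is judged then, once.
The state is a dict: "t": time; "q": joint angles; "qd": joint speeds; "tau": joint torques, N m; "tcp_pos": TCP position; "tool_rot": TCP orientation; "force": force on the tool from outside, world axes, zero at the start; "ft_torque": the same for the moment, N m; "finger_gap": opening from 0.0 (shut) to 1.0 (fully open); "gripper_force": force on a finger pad.
Only numpy, scipy, OpenCV 4.12 (cv2) and the standard library are available. Lean on these libraries where they do the work, as an engineer would, in place of code of your own. Each camera call takes 0.05 s, during which the arm holds its last target. There are 200 camera calls.

## Working session

There is one attempt and no reset: what is moved stays moved. The work goes in short steps, Python scripts to look and compute and a shell command to move; the robot and the scene stay as the last step left them, time stands still between calls to the robot, and variables do not carry over. Pictures are saved under pics/ and viewed, at most 13 in all, crops included, and the job is handed in when it is done.

```bash
mkdir -p pics
cat > h.py <<'E'
import numpy as np, cv2
from scipy.spatial.transform import Rotation as R
from station import *
def shot(name,fn):
    im=snapshot(name); cv2.imwrite('pics/'+fn,im[:,:,::-1]); return im
def cam(name):
    p=camera_params(name)
    if name=='wrist':
        s=sense(); T=np.eye(4); T[:3,:3]=R.from_quat(s['tool_rot']).as_matrix(); T[:3,3]=s['tcp_pos']
        C=T@np.array(p['mount'])
    else: C=np.linalg.inv(np.array(p['world_to_cam']))
    return p,C
def ray(pc,u,v):
    p,C=pc; x=np.array([(u-p['cx'])/p['fx'],(v-p['cy'])/p['fy']]); y=x.copy()
    for _ in range(20): y=x/(1+p['k1']*(y@y))
    d=C[:3,:3]@np.array([y[0],y[1],1]); return C[:3,3],d
def onz(pc,u,v,z):
    o,d=ray(pc,u,v); return o+d*(z-o[2])/d[2]
def proj(pc,P):
    p,C=pc; q=np.linalg.inv(C)@np.append(P,1); y=q[:2]/q[2]; y=y*(1+p['k1']*(y@y))
    return y*[p['fx'],p['fy']]+[p['cx'],p['cy']]
def tri(rays):
    A=0;b=0
    for o,d in rays:
        d=d/np.linalg.norm(d);M=np.eye(3)-np.outer(d,d);A=A+M;b=b+M@o
    return np.linalg.solve(A,b)
E
python3 - <<'E'
from h import *
s=sense();print(s['t'],s['tcp_pos'],s['tool_rot'],s['finger_gap'],pinch_z)
for n in('scene','top'):
    shot(n,n+'0.png');p,C=cam(n);print(n,p['fx'],p['k1'],C.round(3).tolist())
print(camera_params('wrist'))
E
```

```text
0.0 [ 0.18035464 -0.59764272  0.23031758] [ 9.89298598e-01  1.45900848e-01  4.38902236e-05 -1.10648160e-03] 0.9972569392250754 0.0187
scene 446.2748247154389 -0.023419001660528294 [[-0.142, 0.856, -0.497, 1.246], [0.99, 0.119, -0.078, 0.077], [-0.008, -0.503, -0.864, 1.403], [0.0, 0.0, 0.0, 1.0]]
top 395.7026669407643 -0.02645042925702818 [[0.02, -0.983, 0.183, 0.271], [-1.0, -0.016, 0.024, -0.054], [-0.02, -0.184, -0.983, 1.39], [0.0, 0.0, 0.0, 1.0]]
{'fx': 310.5991942308134, 'fy': 310.5991942308134, 'cx': 317.5527828545901, 'cy': 201.83007597583173, 'k1': -0.03987722477730213, 'mount': array([[-1.65493470e-05, -9.59685067e-01, -2.81077519e-01,
         7.09927147e-02],
       [ 9.99999997e-01, -3.66701716e-05,  6.63250095e-05,
         3.97613835e-05],
       [-7.39582820e-05, -2.81077517e-01,  9.59685065e-01,
        -1.42033063e-01],
       [ 0.00000000e+00,  0.00000000e+00,  0.00000000e+00,
         1.00000000e+00]])}
```

View pics/scene0.png

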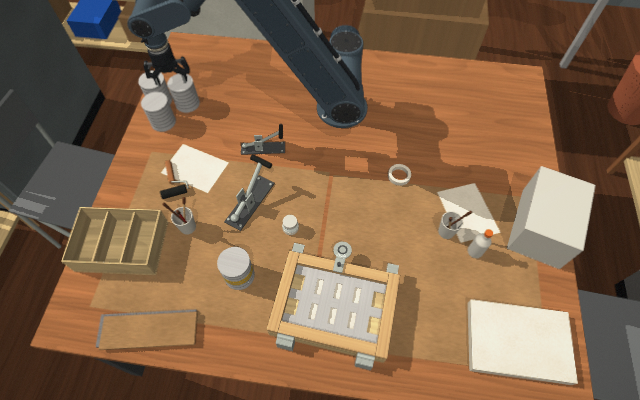

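View pics/top0.png

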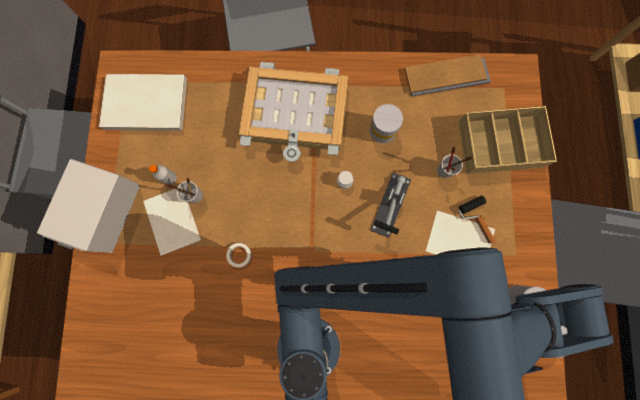

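The scene picture shows the large jack with its handle at (261,161) and saddle near (237,213). The small jack is at (263,146) and the pad ring at (343,249). In the top picture the jack is near (392,203) and the ring at (292,153). I'll crop in on these.

Run:
```python
from h import *
a=cv2.imread('pics/scene0.png')[145:275,215:365];b=cv2.imread('pics/top0.png')[130:245,275:425]
a=cv2.resize(a,None,fx=5,fy=5)[:, :750];b=cv2.resize(b,None,fx=5,fy=5)
a=cv2.resize(a,(400,347));b=cv2.resize(b,(400,307))
c=np.zeros((347,800,3),np.uint8);c[:,:400]=a;c[:307,400:]=b
cv2.imwrite('pics/crop0.png',c)
S,T=cam('scene'),cam('top')
for n,s,t in(('ring',(343,249),(292,153)),('handle',(261,161),(384,227)),('saddle',(232,217),(400,178)),('jar',(290,224),(345,180))):
    print(n,tri([ray(S,*s),ray(T,*t)]).round(3))
print('ring z.092 / .064',onz(S,343,249,.064).round(3),onz(T,292,153,.064).round(3))
for n,t in(('frame FL',(241,136)),('FR',(344,144))):print(n,onz(T,*t,.073).round(3))
```

```text
ring [0.654 0.073 0.062]
handle [ 0.396 -0.239  0.133]
saddle [ 0.577 -0.312  0.039]
jar [ 0.569 -0.116  0.025]
ring z.092 / .064 [0.654 0.076 0.064] [0.654 0.071 0.064]
frame FL [0.71  0.251 0.073]
FR [ 0.686 -0.109  0.073]
```

View pics/crop0.png

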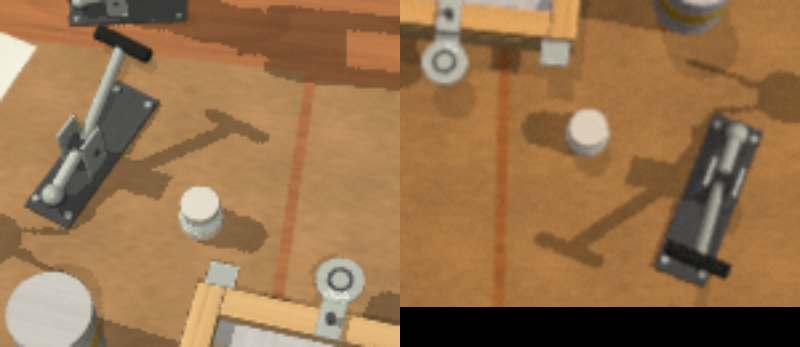

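```bash
python3 -m handwheel '[[[0,0,0,0,0,-0.025,1],[0,0,0,0,0,-0.025,1],[0,0,0,0.0335,-0.01725,0,1],[0,0,0,0.0335,-0.01725,0,1],[0,0,0,0.0335,-0.01725,0,1],[0,0,0,0.0335,-0.01725,0,1],[0,0,0,0.0335,-0.01725,0,1],[0,0,0,0.0335,-0.01725,0,1],[0,0,0,0.0335,-0.01725,0,1],[0,0,0,0.0335,-0.01725,0,1],[0,0,0,0.0335,-0.01725,0,1],[0,0,0,0.0335,-0.01725,0,1],[0,0,0,0.0335,-0.01725,0,1],[0,0,0,0.0335,-0.01725,0,1],[0,0,9.7,0,0,0,1],[0,0,9.7,0,0,0,1],[0,0,9.7,0,0,0,1],[0,0,9.7,0,0,0,1],[0,0,0,0,0,0,1],[0,0,0,0,0,0,1]]]'
python3 - <<'E'
from h import *
C=cam('wrist');np.save('w1.npy',C[1]);shot('wrist','w1.png')
E
```

```text
t: 2.6
tcp_pos: [0.5054, -0.284, 0.281]
tool_rot: [0.982, -0.19, -0.0, -0.0]
force: [-0.5, 0.0, -0.4]
finger_gap: 1.002
gripper_force: 0.0
```

View pics/w1.png

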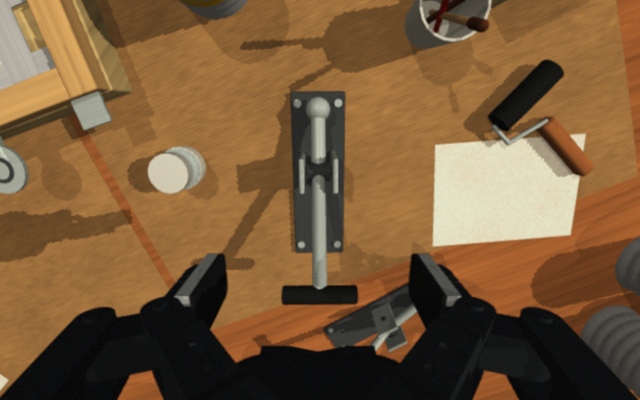

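The wrist view shows the jack almost aligned with the tool. Its plate corners are near (292,92), (345,92), (295,252) and (343,252), the ball is at (318,108) and the cheeks at (302,174) and (336,174).

Run:
```python
from h import *
W=(camera_params('wrist'),np.load('w1.npy'));S,T=cam('scene'),cam('top')
c=[onz(W,u,v,.008) for u,v in((292,92),(345,92),(295.5,252),(343,252))]
print(np.array(c).round(4).tolist())
f=(c[0]+c[1])/2;b=(c[2]+c[3])/2;d=(f-b)[:2];L=np.linalg.norm(d);d/=L
print('len',L,'yaw',np.degrees(np.arctan2(d[1],d[0])),'origin',(f[:2]-.095*d),(b[:2]+.13*d))
# cheeks: tops; ball; handle by two views
print('cheekmid z.085',onz(W,319.5,172,.085))
print('ball',tri([ray(W,318,108),ray(S,215+53*.375,145+194*.375)]), 'handle',tri([ray(W,319.5,295),ray(S,215+123*.375,145+44*.375)]))
print('handle bar z.134',onz(W,319.5,295,.134),'ball z.03',onz(W,318,108,.03))
cy=tri([ray(W,302,172),ray(S,215+70*.375,145+132*.375)]);print('cheek a',cy)
m=snapshot('wrist')[60:330,240:400].astype(int);dk=((m.max(2)<75)&(m.max(2)-m.min(2)<20)).astype(np.uint8)
n,l,st,ce=cv2.connectedComponentsWithStats(dk);print([(s[:5]+[240,60,0,0,0]).tolist() for s in st if s[4]>200])
# pad in crop: scene & top ring via Hough-ish: print rough from crop
S_ring=(215+340*.375,145+280*.375);T_ring=(275+44*.375,130+62*.375)
print('pad tri',tri([ray(S,*S_ring),ray(T,*T_ring)]),'z.064',onz(S,*S_ring,.064),onz(T,*T_ring,.064),'W',onz(W,4,172,.064))
```

```text
[[0.6051, -0.2894, 0.008], [0.58, -0.3518, 0.008], [0.3994, -0.2069, 0.008], [0.3734, -0.2714, 0.008]]
len 0.2216611385993489 yaw -21.555879050591834 origin [ 0.50420538 -0.28568346] [ 0.50731072 -0.28691019]
cheekmid z.085 [ 0.51035188 -0.28861883  0.085     ]
ball [ 0.57375986 -0.31137742  0.02736934] handle [ 0.3943369  -0.24175919  0.12994651]
handle bar z.134 [ 0.39568088 -0.24249802  0.134     ] ball z.03 [ 0.5744322  -0.31260681  0.03      ]
cheek a [ 0.52736814 -0.27893077  0.1233092 ]
[[240, 60, 160, 270, 35255], [291, 92, 53, 160, 5118], [282, 286, 75, 18, 1267], [324, 288, 76, 42, 1556]]
pad tri [0.65489895 0.07382008 0.05672587] z.064 [0.65798235 0.07453194 0.064     ] [0.65288323 0.07242885 0.064     ] W [0.65220269 0.07093754 0.064     ]
```

```bash
python3 -m handwheel '[[[0,0,0,0.001,0.002,0.04,1],[0,0,0,0,0,0.04,1],[0,0,0,0,0,0.04,1],[0,0,0,0,0,0.04,1],[0,0,0,0,0,0.04,1],[0,0,0,0,0,0.025,1],[0,0,0,0,0,0.013,1],[0,0,0,0,0,0,1],[0,0,0,0,0,0,0],[0,0,0,0,0,0,0],[0,0,0,0,0,0,0],[0,0,0,0,0,0,0],[0,0,0,0,0,0,0],[0,0,0,0,0,0,0]]]' 80
```

```text
t: 4.45
tcp_pos: [0.5066, -0.2865, 0.0447]
tool_rot: [0.982, -0.191, 0.001, 0.0]
force: [0.8, 3.3, 5.1]
finger_gap: 0.502
gripper_force: 83.1
```

```bash
python3 -m handwheel '[[[0,0,0,0,0,-0.01,0],[0,0,0,0,0,-0.02,0],[0,0,0,0,0,-0.03,0],[0,0,0,0,0,-0.035,0],[0,0,0,0,0,-0.035,0],[0,0,0,-0.0078,-0.0165,0,0],[0,0,0,-0.0156,-0.033,0,0],[0,0,0,-0.0156,-0.033,0,0],[0,0,0,-0.0156,-0.033,0,0],[0,0,0,-0.0156,-0.033,0,0],[0,0,0,-0.0156,-0.033,0,0],[0,0,0,-0.0156,-0.033,0,0],[0,0,0,-0.0156,-0.033,0,0],[0,0,0,-0.0156,-0.033,0,0],[0,0,0,-0.0156,-0.033,0,0],[0,0,0,-0.0078,-0.0165,0,0],[0,0,-9,0,0,0,0],[0,0,-9,0,0,0,0],[0,0,0,0,0,0,0],[0,0,0,0,0,0,0]]]'
python3 - <<'E'
from h import *
C=cam('wrist');np.save('w2.npy',C[1]);shot('wrist','w2.png')
E
```

```text
t: 6.95
tcp_pos: [0.4834, 0.0785, 0.1722]
tool_rot: [0.999, -0.036, -0.001, -0.0]
force: [0.0, -0.9, -7.0]
finger_gap: 0.509
gripper_force: 83.7
```

View pics/w2.png

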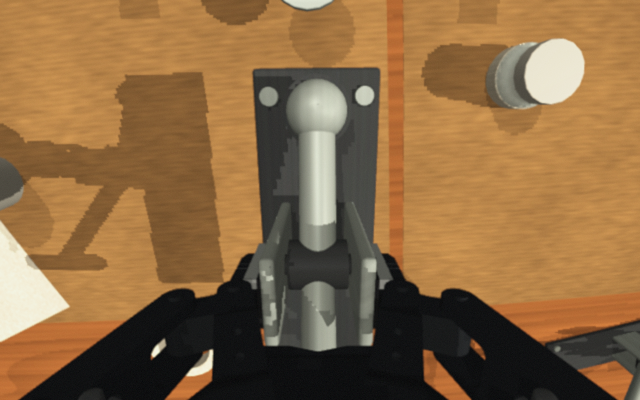

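The jack hangs level, with the ball at (316,105), but the pad is cut off at the top near (308,0). I'll move 45 mm ahead and measure it there.

```bash
python3 -m handwheel '[[[0,0,0,0.02,0,0,0],[0,0,0,0.025,0,0,0],[0,0,0,0,0,0,0],[0,0,0,0,0,0,0]]]'
python3 - <<'E'
from h import *
C=cam('wrist');np.save('w3.npy',C[1]);a=shot('wrist','w3.png')
S,T=cam('scene'),cam('top');s=shot('scene','s3.png');t=shot('top','t3.png')
print('tape',onz(T,238,255,.022))
c=np.zeros((560,800,3),np.uint8)
c[:300,:800]=cv2.resize(a[0:120,160:480],(800,300))
c[300:560,:400]=cv2.resize(s[225:277,303:383],(400,260),interpolation=2)
c[300:560,400:]=cv2.resize(t[127:179,252:332],(400,260),interpolation=2)
cv2.imwrite('pics/crop3.png',c[:,:,::-1])
E
```

```text
t: 7.5
tcp_pos: [0.5284, 0.0749, 0.1727]
tool_rot: [0.999, -0.036, -0.002, -0.0]
force: [0.5, -0.0, -8.3]
finger_gap: 0.505
gripper_force: 83.7
tape [0.30055013 0.24876049 0.022     ]
```

View pics/crop3.png

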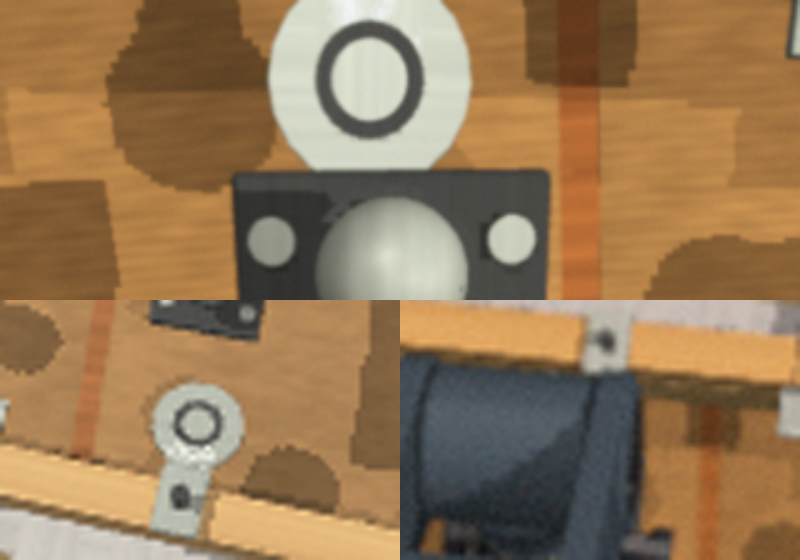

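Crop shows the ring at wrist (308,31.6) and scene (342.6,249.6), and the ball at wrist (316.8,106).

Run:
```python
from h import *
p=camera_params('wrist');W2=(p,np.load('w2.npy'));W3=(p,np.load('w3.npy'));S,T=cam('scene'),cam('top')
t0=ray(T,291.6,153.3)
print('pad tri all',tri([ray(W3,308,31.6),ray(S,342.6,249.6),t0]),'W3 z.064',onz(W3,308,31.6,.064),'S',onz(S,342.6,249.6,.064),'T',onz(T,291.6,153.3,.064))
tcp=W3[1][:3,3]; s=sense();print(s['tcp_pos'])
z=s['tcp_pos'][2]-.0447+.030
b=onz(W3,316.8,106,z);print('ball',b);R0=R.from_quat(s['tool_rot']).as_matrix();print('ball in tool',R0.T@(b-s['tcp_pos']),R.from_quat(s['tool_rot']).as_euler('xyz',True))
# jack yaw from plate front corners in crop
c=[onz(W3,160+x/2.5,y/2.5,s['tcp_pos'][2]-.0447+.008) for x,y in((234,173),(549,171))]
d=c[0]-c[1];print('jack yaw',np.degrees(np.arctan2(-d[0],d[1])),np.linalg.norm(d),'front mid',(c[0]+c[1])/2)
m=cv2.imread('pics/top0.png');h=cv2.cvtColor(m,cv2.COLOR_BGR2HSV)
k=cv2.inRange(h,(10,110,170),(25,255,255));k[:55]=0;k[155:]=0;k[:,:230]=0;k[:,360:]=0
P=[]
for u in list(range(255,282))+list(range(303,330)):
    v=np.where(k[:,u])[0]
    if len(v):P.append(onz(T,u,v.max()+.5,.073)[:2])
P=np.array(P);f=np.polyfit(P[:,1],P[:,0],1);r=P[:,0]-np.polyval(f,P[:,1]);g=abs(r)<.004;f=np.polyfit(P[g,1],P[g,0],1)
print('frame yaw',-np.degrees(np.arctan(f[0])),g.sum(),len(P),'edge x at pad',np.polyval(f,.072))
```

```text
pad tri all [0.655082   0.073285   0.06005109] W3 z.064 [0.65562564 0.07263495 0.064     ] S [0.65653616 0.07469691 0.064     ] T [0.65270795 0.0720745  0.064     ]
[0.52849569 0.07501089 0.17298003]
ball [0.60158822 0.0698369  0.15828003]
ball in tool [7.33029060e-02 7.88601424e-06 1.45623437e-02] [-1.79997461e+02  1.07616206e-01 -4.04336783e+00]
jack yaw -3.747297923272024 0.0674450481989272 front mid [0.62110219 0.06860786 0.13628003]
frame yaw -4.643571653017388 32 54 edge x at pad 0.7001808321844546
```

```bash
python3 -m handwheel '[[[0,0,0,-0.015,-0.0035,0,0],[0,0,0,-0.015,-0.0035,0,0],[0,0,0,0,0,0.03,0],[0,0,0,0,0,0.03,0],[0,0,0,0,0,0.03,0],[0,0,0,0,0,0.02,0],[0,0,0,0,0,0.013,0],[0,0,0,0,0,0,0],[0,0,0,0,0,0,0]]]'
python3 - <<'E'
from h import *
s=sense();e=R.from_quat(s['tool_rot'])
# target tcp for ball (0.6553,.0732) with ball 73.3 mm ahead
tx=e.as_matrix()[:,0];g=np.array([.6553,.0732,0])-tx*.0733
print(s['tcp_pos'],'delta tool',e.as_matrix().T@(g-np.array(s['tcp_pos'])))
E
```

```text
t: 8.78
tcp_pos: [0.5008, 0.084, 0.0511]
tool_rot: [0.999, -0.035, 0.001, 0.0]
force: [-0.4, -0.0, -8.3]
finger_gap: 0.503
gripper_force: 83.6
[0.5008358  0.08404514 0.05107312] delta tool [ 8.14647193e-02 -1.07933901e-06  5.13142343e-02]
```

```bash
python3 -m handwheel '[[[0,0,0,0.02,0,0,0],[0,0,0,0.02,0,0,0],[0,0,0,0.02,0,0,0],[0,0,0,0.0135,0,0,0],[0,0,0,0.008,0,0,0],[0,0,0,0,0,0,0],[0,0,0,0,0,0.004,0],[0,0,0,0,0,0.002,0],[0,0,0,0,0,0,0],[0,0,0,0,0,0,0]]]'
python3 - <<'E'
from h import *
C=cam('wrist');np.save('w4.npy',C[1]);a=shot('wrist','w4.png');s=shot('scene','s4.png')
c=np.zeros((580,640,3),np.uint8);c[:400]=a;c[400:,:]=cv2.resize(s[205:268,240:464],(640,180),interpolation=2)
cv2.imwrite('pics/crop4.png',c[:,:,::-1])
E
```

```text
t: 10.02
tcp_pos: [0.5803, 0.0784, 0.0447]
tool_rot: [0.999, -0.035, -0.001, -0.0]
force: [-5.5, 1.0, 1.5]
finger_gap: 0.504
gripper_force: 84.7
```

View pics/crop4.png

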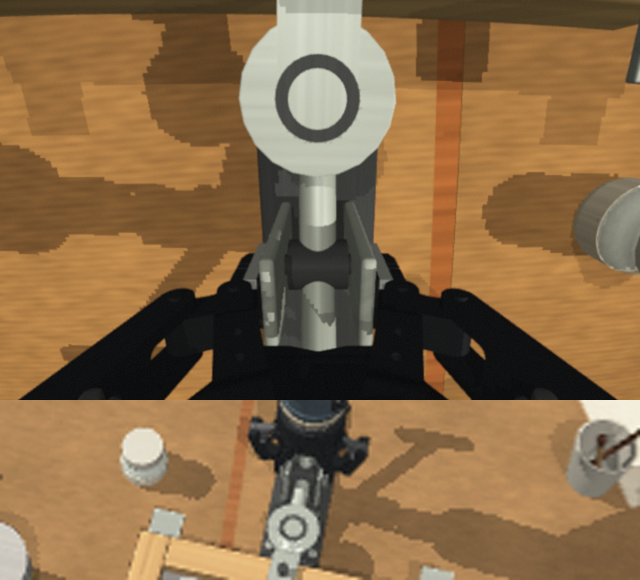

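The jack is under the pad, with the ring at wrist (317.5,98) in line with the lever column. I'll check the residual.

Run:
```python
from h import *
W=(camera_params('wrist'),np.load('w4.npy'));s=sense();Q=R.from_quat(s['tool_rot']).as_matrix()
pd=onz(W,317.5,98,.064);print(pd,'pad in tool',Q.T@(pd-s['tcp_pos']),s['tcp_pos'],s['force'])
for v in(105.5,106,107):print(Q.T@(onz(W,316.8,v,.030)-s['tcp_pos']))
```

```text
[0.65600656 0.07292966 0.064     ] pad in tool [ 0.07584877  0.0001924  -0.01945117] [0.58031185 0.07843456 0.04472755] [-5.87134795  0.90053322  1.41821702]
[ 0.07371228 -0.00015488  0.01455394]
[ 0.07347962 -0.00015501  0.01455449]
[ 0.07301377 -0.00015529  0.01455558]
```

```bash
python3 -m handwheel '[[[0,0,0,0,0,-0.003,0],[0,0,0,0.002,0,0,0],[0,0,0,0,0,0,0],[0,0,0,0,0,0.002,0],[0,0,0,0,0,0,0],[0,0,0,0,0,0.001,0],[0,0,0,0,0,0,0]]]'
python3 - <<'E'
from h import *
C=cam('wrist');a=shot('wrist','w5.png').astype(int);s=sense();Q=R.from_quat(s['tool_rot']).as_matrix()
g=(a[50:150,255:385].max(2)<110).astype(np.uint8);n,l,st,ce=cv2.connectedComponentsWithStats(g)
for i in range(1,n):
    if st[i][4]>300 and abs(ce[i][0]-62)<15:print(st[i],ce[i]+[255,50]);x,y,w,h=st[i][:4];print('pad in tool',Q.T@(onz(C,255+x+w/2-.5,50+y+h/2-.5,.064)-s['tcp_pos']))
E
```

```text
t: 11.0
tcp_pos: [0.5835, 0.0781, 0.0447]
tool_rot: [0.999, -0.035, 0.0, 0.0]
force: [-2.1, 0.3, -3.8]
finger_gap: 0.502
gripper_force: 84.3
[  21   14   83   86 2757] [316.79434168 105.86035546]
pad in tool [ 7.27207065e-02 -1.94829805e-05 -1.92353137e-02]
```

```bash
python3 -m handwheel '[[[0,0,0,0,0,0.001,0],[0,0,0,0,0,0,0],[0,0,0,0,0,0,1],[0,0,0,0,0,0,1],[0,0,0,0,0,0,1],[0,0,0,0,0,0,1],[0,0,0,0,0,0,1],[0,0,0,0,0,-0.02,1],[0,0,0,0,0,-0.04,1],[0,0,0,0,0,-0.04,1],[0,0,0,0,0,-0.04,1],[0,0,0,-0.03,0,0,0],[0,0,0,-0.03,0,0,0],[0,0,0,-0.03,0,0,0],[0,0,0,-0.027,0,0,0],[0,0,0,0,0,0.017,0],[0,0,0,0,0,0,0],[0,0,0,0,0,0,0],[0,0,0,0,0,0,0],[0,0,0,0,0,0,0]]]' 40
python3 - <<'E'
from h import *
C=cam('wrist');np.save('w6.npy',C[1]);a=shot('wrist','w6.png')
E
```

```text
t: 13.55
tcp_pos: [0.4673, 0.0863, 0.1666]
tool_rot: [0.999, -0.035, 0.0, 0.0]
force: [0.5, 0.0, 0.2]
finger_gap: -0.002
gripper_force: 0.0
```

View pics/w6.png

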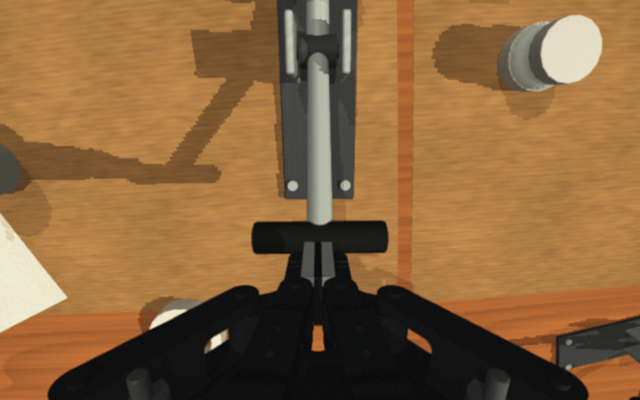

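The closed fingertips end at (318,242) over the black bar, which spans (252–388, 221–253) and is centred in y. Next I'll compute the bar position relative to the tool.

Run:
```python
from h import *
W=(camera_params('wrist'),np.load('w6.npy'));s=sense();Q=R.from_quat(s['tool_rot']).as_matrix()
print('bar',Q.T@(onz(W,320,237.5,.136)-s['tcp_pos']),'base rear', Q.T@(onz(W,319,199,.008)-s['tcp_pos']),'plate fr',onz(W,319,199,.008))
S=cam('scene');a=shot('scene','s6.png')
```

```text
bar [-0.00173185  0.00171251  0.03054025] base rear [-0.01395794  0.00169178  0.15853271] plate fr [0.45330464 0.08559103 0.008     ]
```

```bash
python3 -m handwheel '[[[0,0,0,-0.002,0.001,0.01,0],[0,0,0,0,0,0.0126,0],[0,0,0,-0.0065,0,0.01,0],[0,0,0,-0.0054,0,0.01,0],[0,0,0,-0.0044,0,0.01,0],[0,0,0,-0.0037,0,0.01,0],[0,0,0,-0.0028,0,0.01,0],[0,0,0,-0.002,0,0.01,0],[0,0,0,-0.0013,0,0.01,0],[0,0,0,-0.0004,0,0.004,0],[0,0,0,0,0,0,0],[0,0,0,0,0,0,0]]]'
python3 - <<'E'
from h import *
s=sense();print(s['tcp_pos'],s['force']);a=shot('wrist','w7.png');b=shot('scene','s7.png')
c=np.zeros((580,640,3),np.uint8);c[:400]=a;c[400:,:]=cv2.resize(b[205:268,240:464],(640,180),interpolation=2)
cv2.imwrite('pics/crop7.png',c[:,:,::-1])
E
```

```text
t: 15.15
tcp_pos: [0.434, 0.0874, 0.0696]
tool_rot: [0.999, -0.035, -0.004, 0.0]
force: [-6.2, -2.1, 13.2]
finger_gap: -0.004
gripper_force: 6.3
[0.43404309 0.08738609 0.06958966] [-6.20675217 -2.07340756 13.19763907]
```

View pics/crop7.png

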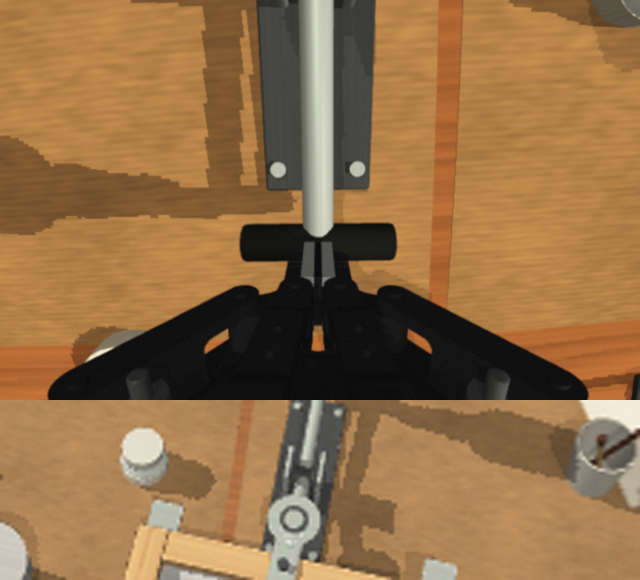

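The bar is down at (240–397, 224–260), with the tip still near its middle, and the frame pad has risen in the scene view. I'll check the offsets.

```bash
python3 - <<'E'
from h import *
W=cam('wrist');s=sense();Q=R.from_quat(s['tool_rot']).as_matrix()
print(s['tcp_pos'],s['force'],s['t'])
print('bar',Q.T@(onz(W,318.5,241.5,.060)-s['tcp_pos']),'base rear',onz(W,315,188.5,.008))
S=cam('scene');print('scene ring',240+294*.35, 205+118*.35, [proj(S,(.6555,.073,z)) for z in(.064,.084,.092)])
E
python3 -m handwheel '[[[0,0,0,0.001,0,0.0015,0],[0,0,0,0,0,0,0],[0,0,0,0,0,0,0]]]'
```

```text
[0.43404411 0.08734875 0.069601  ] [-7.4615691  -2.51393977 12.39967097] 15.25
bar [0.00479425 0.00072184 0.00956327] base rear [0.45442294 0.08739945 0.008     ]
scene ring 342.9 246.3 [array([342.11656904, 249.24232802]), array([342.40256339, 246.73448286]), array([342.51889359, 245.71427272])]
t: 15.62
tcp_pos: [0.434, 0.0874, 0.0689]
tool_rot: [0.999, -0.035, -0.005, 0.0]
force: [-9.9, -1.2, 22.5]
finger_gap: -0.005
gripper_force: 11.4
```

```bash
python3 -m handwheel '[[[0,0,0,0.0004,0,-0.0055,0],[0,0,0,0.0013,0,-0.01,0],[0,0,0,0.002,0,-0.01,0],[0,0,0,0.0028,0,-0.01,0],[0,0,0,0.0037,0,-0.01,0],[0,0,0,0.0044,0,-0.01,0],[0,0,0,0.0054,0,-0.01,0],[0,0,0,0.0065,0,-0.01,0],[0,0,0,0,0,-0.01,0],[0,0,0,0.004,0,-0.01,0],[0,0,0,0,0,0,0],[0,0,0,0,0,0,0],[0,0,0,0,0,0,0],[0,0,0,0,0,0,0]]]'
python3 - <<'E'
from h import *
s=sense();W=cam('wrist');a=shot('wrist','w8.png');b=shot('scene','s8.png')
g=(a.max(2)<60).astype(np.uint8);r=np.where(g[195:300,270])[0]+195;u=np.where(g[235])[0]
print(r.min(),r.max(),u.min(),u.max(),s['force']);Q=R.from_quat(s['tool_rot']).as_matrix()
r=r[r<r.min()+45];print('bar',Q.T@(onz(W,320,r.min()+16,.136)-s['tcp_pos']),s['tcp_pos'])
c=np.zeros((580,640,3),np.uint8);c[:400]=a;c[400:,:]=cv2.resize(b[205:268,240:464],(640,180),interpolation=2)
cv2.imwrite('pics/crop8.png',c[:,:,::-1])
E
```

```text
t: 17.38
tcp_pos: [0.4695, 0.0851, 0.1634]
tool_rot: [0.999, -0.035, -0.0, -0.0]
force: [0.7, 1.1, -0.2]
finger_gap: -0.002
gripper_force: 0.0
227 299 250 385 [ 0.66598488  1.0536862  -0.21955867]
bar [-0.00396876  0.00166799  0.02739894] [0.46948521 0.08511818 0.16339532]
```

View pics/crop8.png

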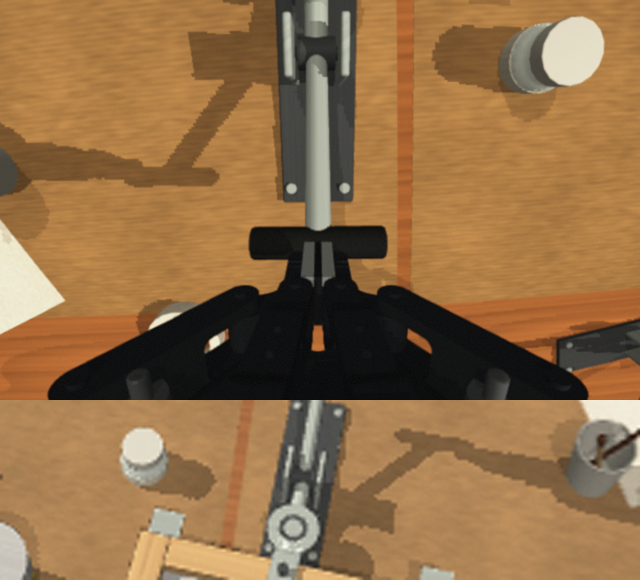

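The handle is fully up again, with the bar at (249–387, 227–259). The frame is back down and the jack has not moved. Starting the second push.

```bash
python3 -m handwheel '[[[0,0,0,0,0.001,0.01,0],[0,0,0,0,0,0.0094,0],[0,0,0,-0.0065,0,0.01,0],[0,0,0,-0.0054,0,0.01,0],[0,0,0,-0.0044,0,0.01,0],[0,0,0,-0.0037,0,0.01,0],[0,0,0,-0.0028,0,0.01,0],[0,0,0,-0.002,0,0.01,0],[0,0,0,-0.0013,0,0.01,0],[0,0,0,-0.0004,0,0.004,0],[0,0,0,0,0,0.0015,0],[0,0,0,0,0,0,0],[0,0,0,0,0,0,0],[0,0,0,0,0,0,0],[0,0,0,0,0,0,0]]]'
python3 - <<'E'
from h import *
s=sense();a=shot('wrist','w9.png');b=shot('scene','s9.png');print(s['tcp_pos'],s['force'])
c=np.zeros((580,640,3),np.uint8);c[:400]=a;c[400:,:]=cv2.resize(b[205:268,240:464],(640,180),interpolation=2)
cv2.imwrite('pics/crop9.png',c[:,:,::-1])
E
```

```text
t: 19.35
tcp_pos: [0.4392, 0.0861, 0.0692]
tool_rot: [0.999, -0.035, -0.004, 0.0]
force: [-7.4, -1.0, 17.6]
finger_gap: -0.005
gripper_force: 8.8
[0.43923103 0.08614636 0.06920983] [-7.40286267 -0.99716578 17.64230194]
```

View pics/crop9.png

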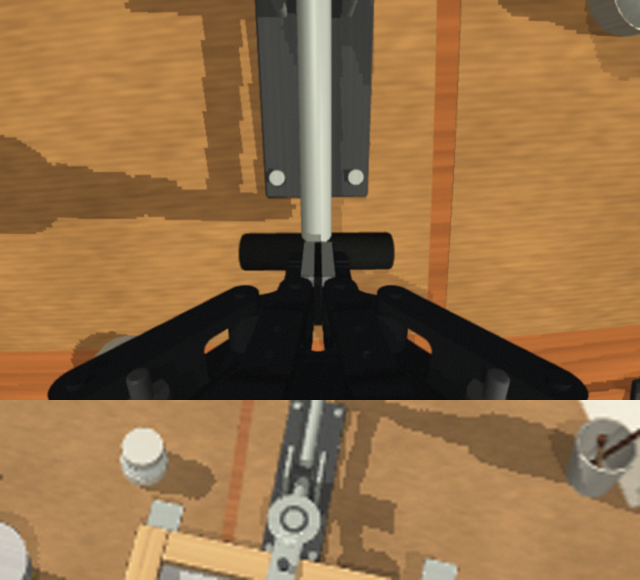

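The bar is held at its stop with 17.6 N, the frame pad is raised as on the first stroke, and the tip is centred on the bar at (318,245).

```bash
python3 -c "from station import *;print(sign_off())"
```

```text
the job is handed in; nothing more can be done
None
```

The larger jack stands with its saddle within about 1 mm of the lift pad's centre; I pumped it twice and handed the job in at about 19 s with the handle held at its stop and the frame raised.

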